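# Switch a bench feeder from off through standby to run

## Robot

A 6-joint arm with a two-finger parallel gripper is mounted at the origin on a cart in front of the work surface, level with it; the furniture and walls round the work are solid. World frame = base frame: x ahead of the robot, y to its left, z up, the work surface at z = 0. Lengths are in mm, angles in rad, forces in N, time in s.
With the tool pointing down it reaches from about 325 to 925 mm from the base axis. Payload 3.1 kg.
Tool frame: the origin (TCP) lies at the very end of the fingers, on their centre line; the grasp point (between the pads) lies 19 mm behind it; z points along the fingers, y is the line along which they close (so a half turn about z gives the same grasp; the last joint's range is limited). The gripper opens to 85 mm and grips with 20 to 120 N. Pads are 22 mm wide; open, the fingers measure 114 mm over their backs; the gripper's body (76 mm by 85 mm) begins 54 mm behind the grasp point. The pads swing forward as they close: fully open they stand 13 mm farther back than shut.
Start: joints at [1.129, 0.217, 1.613, -0, 1.311, -0.112], TCP at [202.39, 591.335, 231.3] pointing down, gripper open.
Joint ranges: [-2.75, 2.75], [-0.78, 2.1], [0.31, 2.55], [-1.13, 4.27], [0.13, 2.63], [-2.58, 2.58]. Speed limits (rad/s): [2.79, 2.79, 3.14, 3.14, 3.14, 3.14].

## Interface

Orientations are given as a rotation vector (axis times angle).
In Python, from cell import arm gives the robot as it stands.
- The arm moves only by the tool play_rows, never from a script. Its argument "targets" is one flat list of numbers, 6 for each row, row after row: the shift along the world's x, y, z in mm, then the turn, a rotation vector about the world's x, y, z in rad. In form: [tx, ty, tz, ax, ay, az, tx, ty, tz, ax, ay, az, ...]. A call has 1 to 20 rows; each row is the pose to reach, as a shift and turn from the pose commanded when the call began; what a row does not reach only later rows make up. A row lasts 1/12 s, in which the tool goes at most 41.7 mm and 7.16 degrees, less where a joint would pass 70% of its speed; a pose out of reach is approached as far as the arm can. A call with a gripper value outside its range is refused whole. "grip" is the opening, from 0 (shut) to 1 (fully open), set as the call begins (left out, the last holds). The fingers move at their own pace and stop on an object; "squeeze" is the grip in N (left out, the last holds). Time passes only in rows, so rows that repeat a pose let the fingers close. It gives the time, the measured TCP pose, the force, the opening and the grip force at its end, in the units of the state.
- arm.get_state(): the state, without advancing time (a new reading comes with each control period).
- arm.snapshot(name): name is "scene" or "top"; returns a dict with "image" (480x640x3 uint8, red, green, blue), "depth" (480x640 float32, mm along the optical axis (not along the pixel's ray), 0 where there is no reading), "camera_matrix" (3x3 intrinsics, pixels), "view" (4x4, takes a point from world to camera coordinates). Camera axes: x right, y up, looking along -z (the intrinsics and any distortion apply to the point x, -y, -z); pixel columns grow to the right and rows downward; lengths in mm; the calibration is good to about 2 mm. A picture is of the moment at which its call begins.
- arm.close_job(): hands the job in; it is judged then, once.
The state is a dict: "clock": time; "joint_pos": joint angles; "joint_velocities": joint speeds; "joint_torque": joint torques, N m; "tcp_pos": TCP position; "eef_rot": TCP orientation; "ft_force": force on the tool from outside, world axes, zero at the start; "wrist_torque": the same for the moment, N m; "finger_gap": finger opening in mm; "gripper_force": force on a finger pad.
Only numpy, scipy, OpenCV 4.12 (cv2) and the standard library are available. Lean on these libraries where they do the work, as an engineer would, in place of code of your own. Each camera call takes 0.05 s, during which the arm holds its last target. There are 200 camera calls.

## Task

Switch on the bench feeder that has the blue T-handle: push its lever away from you, past the standby notch, all the way to the far stop, and only then press the green button on the same box fully down and let it spring back. Push and press with the fingers only: do not lift or shove the boxes, do not operate the orange feeder, and leave the tools and parts around them where they lie.

Things in the scene. Friction and masses are not known exactly. Their poses are not given: they have to be found in the camera images.
- blue_feeder: Loose grey steel box, 170 (own x) x 130 (own y) x 60 mm high, 3 to 4 kg, on rubber feet (slides or tips above about 15 N at the handle); a lever with a blue T-handle and a green button stand on its top. Origin: centre of its underside; own x runs from its front (blue strip, towards the robot) to its back (brass outlets), z up.
- blue_pivot (a point): Pivot of the blue lever, on the box's top at own x = 0, y = 28 mm, 60 mm above the table; the axis lies along own y. Two dark discs of 30 mm radius (tops 86 mm above the table) flank the lever's foot. Three dots left of it (own y = 55 mm) mark off (white, front), standby (yellow) and run (green, back).
- blue_lever (a joint): Angle of the blue lever, rad: 0 = off, leaning 0.45 to the front; 0.43 = standby notch, about upright; 0.90 = far stop (run), leaning 0.45 to the back. A spring detent holds it in each. Pushing the handle over either hump (at about 0.2 and 0.7) takes a steady 6 N or so; the first touch may feel harder; past a hump it snaps by itself into the next position and stays.
- blue_bar (a point): Middle of the blue T-handle's cross-bar, moving with the lever: a round bar 21 mm thick, 60 mm long along the box's own y, 80 mm from the pivot (132 mm above the table at off and run, 140 mm upright). It goes from own x = -35 mm at off to +35 mm at run. A 10 mm stem runs down from its middle.
- blue_button_top (a point): Middle of the top face of the green round button (26 mm across) on the blue feeder, at own x = -48, y = -36 mm, about 83 mm above the table; pressed straight down.
- blue_button (a joint): Travel of the blue feeder's button in m: 0 = up, 0.006 = fully down (about 4 N); a spring returns it.
- orange_feeder: The second, identical box with an orange T-handle and orange front strip; the two boxes may have changed places. It is to be left alone.
- orange_lever (a joint): Angle of the orange lever in rad, as for the blue one; it stands in standby, about 0.43, and must stay there.
- orange_button (a joint): Travel of the orange feeder's green button in m; must not be pressed.
- pen: Blue and white marker pen, 17 x 135 x 16 mm, lying loose between the boxes, origin under its middle.
- teal_box: Small teal instrument box with two brass connectors, 50 x 104 x 31 mm, loose, origin under its middle.
- pliers: Blue-handled pliers, 52 x 162 x 13 mm, loose, origin under its middle.
- heatsink: Black finned heatsink, 50 x 60 x 30 mm, loose, origin under its middle.
- ferrite: Black ferrite ring, 48 x 48 x 15 mm, loose, origin under its middle.
- cutters_red: Red-handled cutters, 52 x 162 x 13 mm, loose, origin under its middle.

How it is judged:
By the outcome, as a careful person would: the job done as asked, in the order asked, and still so for the second after the job is handed in, with the robot touching nothing.
It also fails if it takes over 42 s, if anything falls off the work surface, if the arm or the gripper's body presses on something with over 40 N, if the wrist force passes 120 N, or if a joint passes its speed limit or range.

## Working session

There is one attempt and no reset: what is moved stays moved. The work goes in short steps, Python scripts to look and compute and a tool call to move; the robot and the scene stay as the last step left them, time stands still between calls to the robot, and variables do not carry over. Pictures are saved under pics/ and viewed, at most 10 in all, crops included, and the job is handed in when it is done.

Besides the shell and the picture viewer there is one more tool, called after "Request:" in YAML: its name, and indented under it one key for each argument. play_rows: Moves the arm, as the interface text tells. Its arguments: {"type":"object","properties":{"targets":{"type":"array","items":{"type":"number"}},"grip":{"type":"number"},"squeeze":{"type":"number"}},"required":["targets"]}

```bash
mkdir -p pics
cat > h.py <<'E'
import numpy as np, cv2
from cell import arm
def snap(n,f):
    s=arm.snapshot(n); cv2.imwrite('pics/'+f,s['image'][:,:,::-1]); np.savez('pics/'+f+'.npz',**s); return s
def deproj(s,u,v,d=None,z=None):
    K=np.array(s['camera_matrix']);T=np.linalg.inv(np.array(s['view']))
    r=np.array([(u-K[0,2])/K[0,0],-(v-K[1,2])/K[1,1],-1.0])
    c=T[:3,3]; w=T[:3,:3]@r
    if d is None: d=(z-c[2])/w[2]
    return c+w*d
def cloud(s):
    K=np.array(s['camera_matrix']);T=np.linalg.inv(np.array(s['view']));v,u=np.mgrid[:480,:640];d=s['depth']
    p=np.stack([(u-K[0,2])/K[0,0]*d,-(v-K[1,2])/K[1,1]*d,-d],-1)
    return p@T[:3,:3].T+T[:3,3]
E
python3 - <<'E'
from h import *
a=snap('top','top1.png');b=snap('scene','scene1.png')
for s in(a,b):
    print({k:v for k,v in s.items() if k not in('image','depth','camera_matrix','view')},np.array(s['camera_matrix']).round(1).tolist(),np.linalg.inv(s['view']).round(3).tolist())
print(arm.get_state())
E
```

```text
{} [[582.6, 0.0, 318.2], [0.0, 582.6, 246.0], [0.0, 0.0, 1.0]] [[-0.015, 0.991, -0.13, 350.592], [-1.0, -0.016, -0.0, -19.462], [-0.002, 0.13, 0.992, 1684.122], [0.0, 0.0, 0.0, 1.0]]
{} [[446.9, 0.0, 321.2], [0.0, 446.9, 241.8], [0.0, 0.0, 1.0]] [[0.687, 0.533, -0.493, 32.184], [-0.726, 0.523, -0.446, -506.908], [0.02, 0.665, 0.747, 916.842], [0.0, 0.0, 0.0, 1.0]]
{'clock': 0.1, 'joint_pos': array([ 1.12879493e+00,  2.17711338e-01,  1.61479895e+00, -1.54934687e-05,
        1.31130164e+00, -1.12195039e-01]), 'joint_velocities': array([-0.00101024, -0.00196665, -0.00383637,  0.00031995, -0.0003761 ,
        0.00042967]), 'joint_torque': array([-9.72843518e-04, -3.98080945e+01, -3.04970062e+01, -1.34946322e-04,
        4.30890897e-03,  1.18469859e-05]), 'tcp_pos': array([202.07149475, 590.64337198, 230.06541784]), 'eef_rot': array([-0.51561009, -3.09838919,  0.00335884]), 'ft_force': array([-0.00916289, -0.21075778,  0.06837518]), 'wrist_torque': array([ 0.01523566, -0.00603707, -0.00300738]), 'gripper_force': 0.0, 'finger_gap': 85.52394057486845}
```

View pics/top1.png

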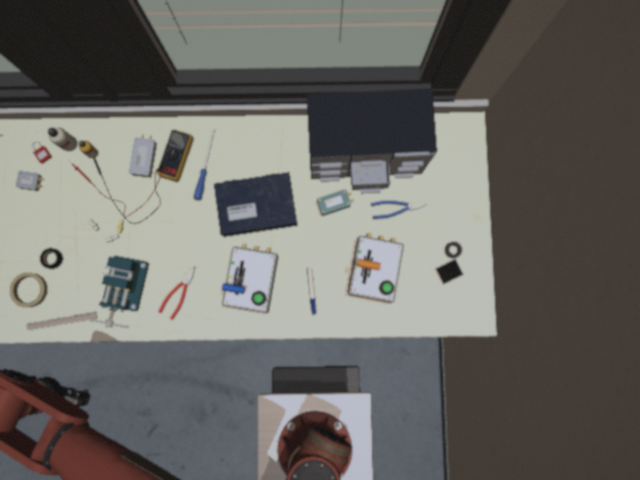

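View pics/scene1.png

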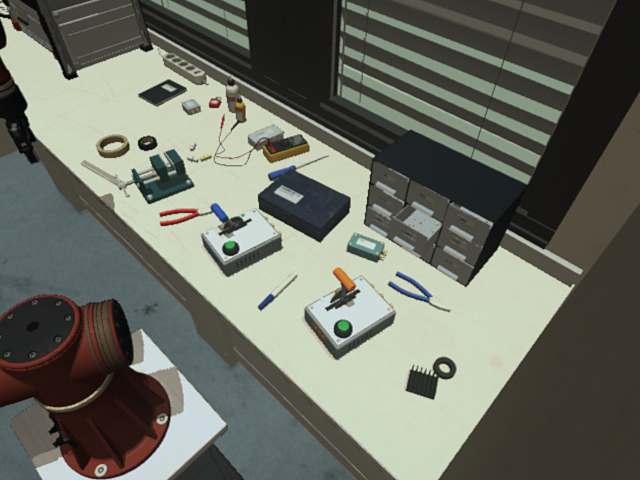

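The top view shows the blue feeder around pixel (250,279), with its bar at (234,289) and button at (259,298). The orange feeder is at (376,268). In the scene view the blue bar is at (220,212) and the button at (231,248). Next I'll measure positions.

```bash
cat > m.py <<'E'
from h import *
def meas(n,s,roi):
    P=cloud(s);hsv=cv2.cvtColor(s['image'],cv2.COLOR_RGB2HSV);x0,x1,y0,y1=roi
    R=np.zeros((480,640),np.uint8);R[y0:y1,x0:x1]=255
    for nm,lo,hi,z in(('green',(45,120,60),(75,255,255),83),('blue',(100,150,60),(125,255,255),132)):
        m=cv2.inRange(hsv,lo,hi)&R
        k,l,st,c=cv2.connectedComponentsWithStats(m)
        for i in range(1,k):
            if st[i,4]>25:
                q=P[(l==i)&(s['depth']>0)]
                (cc,wh,an)=cv2.minAreaRect(np.argwhere(l==i)[:,::-1].astype(np.float32))
                print(n,nm,st[i],c[i].round(1),'ray@z',deproj(s,*c[i],z=z).round(1),'cloud med',np.median(q,0).round(1),'top z',np.percentile(q[:,2],95).round(1),'rect',np.round(cc,1),np.round(wh,1),round(an,1))
    g=(abs(P[...,2]-60)<6)&(R>0)&(s['depth']>0)
    m=(g*255).astype(np.uint8)
    m=cv2.morphologyEx(m,cv2.MORPH_OPEN,np.ones((3,3)));k,l,st,c=cv2.connectedComponentsWithStats(m)
    i=1+st[1:,4].argmax();q=P[l==i][:,:2].astype(np.float32)
    h=cv2.convexHull(q);(cc,wh,an)=cv2.minAreaRect(h);print(n,'box top',np.round(cc,1),np.round(wh,1),round(an,2),'z',np.median(P[l==i][:,2]))
E
python3 - <<'E'
from m import *
for n,f,roi in(('top','top1',(212,290,235,322)),('scene','scene1',(192,290,190,285))):
    s=dict(np.load(f'pics/{f}.png.npz')); meas(n,s,roi)
    x0,x1,y0,y1=roi
    cv2.imwrite(f'pics/crop_{n}.png',cv2.resize(s['image'][y0:y1,x0:x1,::-1],None,fx=6,fy=6,interpolation=cv2.INTER_CUBIC))
E
python3 -c "
import cv2,numpy as np
a=cv2.imread('pics/crop_top.png');b=cv2.imread('pics/crop_scene.png')
a=cv2.resize(a,(390,435));b=cv2.resize(b,(410,435*1));cv2.imwrite('pics/both.png',np.hstack([a,b]))"
```

```text
top green [254 294   8   8  50] [257.6 297.6] ray@z [420.2 149.1  83. ] cloud med [419.4 148.6  80.6] top z 85.0 rect [257.5 297.5] [7. 7.] 90.0
top blue [224 285  19   7  97] [233.4 288. ] ray@z [444.6 208.3 132. ] cloud med [444.2 205.5 140.7] top z 145.5 rect [233.  287.8] [18.7  5.8] 9.5
top box top [514.9 184.8] [89.4 86.8] 6.25 z 59.38292689657078
scene green [225 242  10   8  62] [229.6 245. ] ray@z [416.8 145.7  83. ] cloud med [417.  145.9  82.4] top z 85.1 rect [229.5 245.5] [7. 9.] 90.0
scene blue [211 204  16  17 121] [218.2 211.5] ray@z [444.6 214.5 132. ] cloud med [439.6 206.1 141.6] top z 144.6 rect [218.3 211.5] [18.3  6.7] 51.3
scene box top [472.7 173.4] [131.5 169.2] 79.36 z 60.99265822332154
```

View pics/both.png

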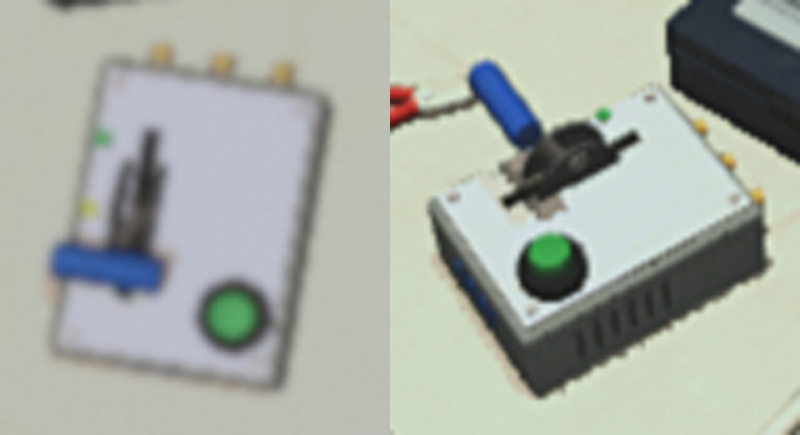

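Request:
play_rows:
  targets: [202,-376,-50,0,0,0.145,202,-376,-50,0,0,0.145,202,-376,-50,0,0,0.145,202,-376,-50,0,0,0.145,202,-376,-50,0,0,0.145,202,-376,-50,0,0,0.145,202,-376,-50,0,0,0.145,202,-376,-50,0,0,0.145,202,-376,-50,0,0,0.145,202,-376,-50,0,0,0.145,202,-376,-50,0,0,0.145,202,-376,-50,0,0,0.145,202,-376,-50,0,0,0.145,202,-376,-50,0,0,0.145,202,-376,-50,0,0,0.145,202,-376,-50,0,0,0.145]
  grip: 0
  squeeze: 30

```text
clock: 1.43
tcp_pos: [403.9, 216.4, 181.4]
eef_rot: [-0.286, -3.128, -0.0]
ft_force: [-0.2, 0.0, 0.5]
finger_gap: 0.0
gripper_force: 0.0
```

Request:
play_rows:
  targets: [0,-1,-20,0,0,0,0,-1,-40,0,0,0,0,-1,-60,0,0,0,0,-1,-60,0,0,0,0,-1,-60,0,0,0]

```text
clock: 1.85
tcp_pos: [403.0, 214.7, 120.4]
eef_rot: [-0.287, -3.126, 0.002]
ft_force: [0.6, 0.6, 0.2]
finger_gap: -0.3
gripper_force: 0.0
```

Run:
```python
from m import *
s=snap('scene','s2.png'); P=cloud(s)
print(arm.get_state()['tcp_pos'],arm.get_state()['ft_force'])
c=np.array([418.5,147.5]);d=np.hypot(P[...,0]-c[0],P[...,1]-c[1])
for a in range(0,30,3):
    q=P[(d>=a)&(d<a+3)&(P[...,2]<110)][:,2]; print(a,len(q),np.percentile(q,[10,50,90]).round(1))
cv2.imwrite('pics/c2.png',cv2.resize(s['image'][150:285,170:310,::-1],None,fx=4,fy=4,interpolation=cv2.INTER_CUBIC))
```

```text
[404.24258066 214.99801151 121.68419841] [-0.0547586  -0.00813371  0.14572079]
0 4 [-840.3 -833.6 -191.3]
3 18 [-836.7   83.2   85.1]
6 28 [-838.2   81.5   84.1]
9 51 [-834.7   77.8   83.6]
12 48 [-836.5   72.9   82. ]
15 54 [-837.2   67.6   73.4]
18 107 [-834.7   63.8   73.5]
21 121 [-833.8 -562.6   61.9]
24 183 [-829.7 -526.3   61.3]
27 245 [-832.5   16.5   60.3]
```

View pics/c2.png

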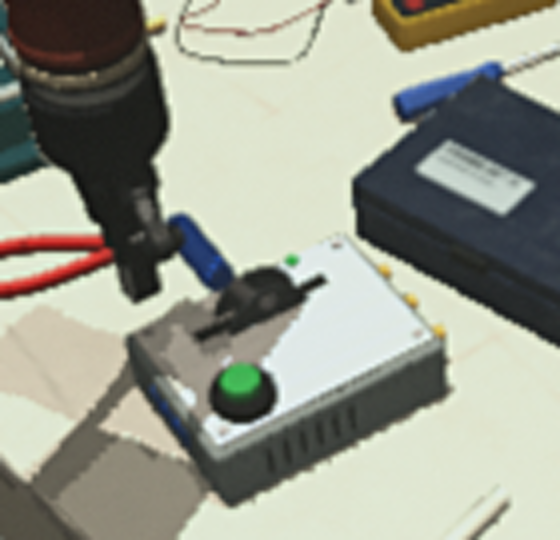

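The collar top is about 73 mm high, below the pressed button. The fingers stand just in front of the bar, near crop pixel (150,270). Now the push.

Request:
play_rows:
  targets: [4,-0.7,0,0,0,0,8,-1.5,0,0,0,0,12,-2.2,0,0,0,0,15,-2.8,0,0,0,0,17,-3.2,0,0,0,0,19,-3.6,0,0,0,0,21,-3.9,0,0,0,0,23,-4.3,0,0,0,0,25,-4.7,0,0,0,0,27,-5.1,0,0,0,0,29,-5.5,0,0,0,0,31,-5.8,0,0,0,0,33,-6.2,0,0,0,0,35,-6.6,0,0,0,0]

```text
clock: 3.07
tcp_pos: [436.9, 208.2, 121.1]
eef_rot: [-0.288, -3.123, 0.0]
ft_force: [-1.2, 0.2, 0.8]
finger_gap: -0.0
gripper_force: 0.9
```

```bash
cat > s.py <<'E'
import sys
from m import *
st=arm.get_state();print(st['clock'],st['tcp_pos'].round(1),st['ft_force'].round(1))
for n,roi in(('top',(212,290,235,322)),('scene',(192,290,170,285))):
    meas(n,snap(n,n+sys.argv[1]+'.png'),roi)
E
python3 s.py 3
```

```text
3.0667 [436.9 208.2 121.1] [-1.2  0.2  0.8]
top green [255 294   7   8  37] [257.9 297.2] ray@z [421.2 148.3  83. ] cloud med [421.8 148.3  80.5] top z 86.2 rect [257.9 297.3] [5.8 6.7] 63.4
top box top [494.5 169.9] [121.3 117.2] 80.48 z 59.39103759105569
scene green [225 242  10   8  64] [229.8 245.2] ray@z [416.9 145.   83. ] cloud med [416.9 145.1  83. ] top z 85.2 rect [229.5 245.5] [7. 9.] 90.0
scene blue [269 170  17   9  54] [276.5 173.2] ray@z [646.8 220.3 132. ] cloud med [732.1 322.7  21.5] top z 25.7 rect [277.  172.5] [ 4.5 16.5] 63.4
scene blue [224 207   9   9  39] [227.9 211. ] ray@z [462.6 198.7 132. ] cloud med [454.4 184.2 147.8] top z 151.1 rect [228.2 211.7] [8.2 5.8] 53.1
scene box top [473.  174.4] [130.7 168.4] 80.32 z 61.04648261055854
```

Request:
play_rows:
  targets: [2.5,-0.5,0,0,0,0,5,-0.9,0,0,0,0,7.5,-1.4,0,0,0,0,10,-1.9,0,0,0,0,12.5,-2.3,0,0,0,0,15,-2.8,0,0,0,0,17.5,-3.3,0,0,0,0,20,-3.8,0,0,0,0,22.5,-4.2,0,0,0,0,25,-4.7,0,0,0,0,27,-5.1,0,0,0,0,29,-5.5,0,0,0,0]

```text
clock: 4.17
tcp_pos: [467.7, 202.4, 121.2]
eef_rot: [-0.29, -3.126, -0.0]
ft_force: [-3.9, 1.3, 2.2]
finger_gap: 0.0
gripper_force: 1.9
```

Request:
play_rows:
  targets: [2,-0.4,0,0,0,0,4,-0.8,0,0,0,0,6,-1.1,0,0,0,0,8,-1.5,0,0,0,0,10,-1.9,0,0,0,0,12,-2.3,0,0,0,0,14,-2.6,0,0,0,0,16,-3,0,0,0,0,18,-3.4,0,0,0,0,19,-3.6,0,0,0,0,19,-3.6,0,0,0,0]

```text
clock: 5.08
tcp_pos: [487.8, 198.6, 121.4]
eef_rot: [0.29, 3.128, 0.0]
ft_force: [-0.2, 0.5, -0.3]
finger_gap: -0.1
gripper_force: 0.0
```

```bash
python3 s.py 4
```

```text
5.0833 [487.8 198.6 121.4] [-0.2  0.5 -0.3]
top box top [503.9 143.7] [114.3  59.7] 9.47 z 59.22909278424572
scene green [225 242  10   7  57] [229.6 244.9] ray@z [417.1 146.   83. ] cloud med [417.1 146.3  82.9] top z 85.2 rect [229.5 245. ] [6. 9.] 90.0
scene blue [269 170  17   9  61] [276.3 173.3] ray@z [646.1 220.4 132. ] cloud med [731.1 323.2  19.7] top z 25.9 rect [277.1 172.7] [ 4.5 16.6] 65.2
scene blue [242 200  10  10  52] [246.4 204.3] ray@z [510.3 184.6 132. ] cloud med [505.  176.  141.2] top z 145.0 rect [246.5 204.5] [9.9 5.7] 45.0
scene box top [472.6 173.7] [129.  169.8] 79.61 z 60.96322449395507
```

Request:
play_rows:
  targets: [-12,2.3,0,0,0,0,-30,5,0,0,0,0,-50,-10,10,0,0,0,-69.5,-35,5,0,0,0,-69.5,-51.8,0,0,0,0,-69.5,-51.8,-22,0,0,0,-69.5,-51.8,-22,0,0,0,-69.5,-51.8,-22,0,0,0,-69.5,-51.8,-22,0,0,0]

```text
clock: 5.93
tcp_pos: [417.8, 147.3, 99.7]
eef_rot: [-0.289, -3.128, -0.0]
ft_force: [0.6, 0.1, -0.3]
finger_gap: -0.3
gripper_force: 0.0
```

```bash
python3 s.py 5; python3 -c "
import cv2
cv2.imwrite('pics/c5.png',cv2.resize(cv2.imread('pics/scene5.png')[150:285,170:310],None,fx=4,fy=4,interpolation=cv2.INTER_CUBIC))"
```

```text
5.9333 [417.8 147.3  99.7] [ 0.6  0.1 -0.3]
top blue [228 259  20   8  98] [237.9 262.6] ray@z [512.3 196.6 132. ] cloud med [511.1 194.9 140.6] top z 147.1 rect [237.5 262.8] [19.4  5.4] 9.5
top box top [531.  155.3] [104.   50.6] 72.89 z 59.237831638801026
scene green [225 242  10   7  48] [229.8 244.9] ray@z [417.4 145.5  83. ] cloud med [416.7 145.   83.1] top z 85.8 rect [229.7 245.2] [5.7 9.2] 78.7
scene blue [269 170  17   9  62] [276.4 173.4] ray@z [646.1 220.  132. ] cloud med [732.9 322.7  21.5] top z 25.4 rect [276.8 172.6] [ 4.5 17. ] 63.4
scene blue [237 193  15  17 117] [243.6 201.1] ray@z [513.1 198.8 132. ] cloud med [507.  189.5 141.8] top z 146.0 rect [243.3 201.1] [19.2  6.7] 50.2
scene box top [473.1 174.7] [131.2 169.2] 79.69 z 60.88177217331781
```

View pics/c5.png

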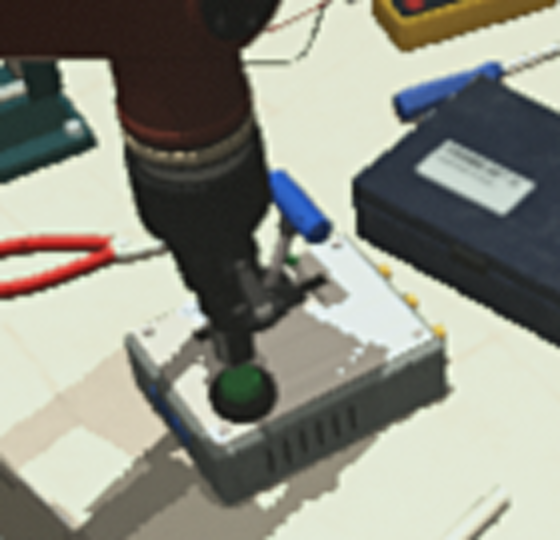

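The lever is at run: the bar has moved about 69 mm and the box has stayed put. The fingers stand above the button. Pressing now.

Request:
play_rows:
  targets: [0,0,-6,0,0,0,0,0,-12,0,0,0,0,0,-15,0,0,0,0,0,-17,0,0,0,0,0,-19,0,0,0,0,0,-20,0,0,0,0,0,-21,0,0,0,0,0,-21,0,0,0]

```text
clock: 6.7
tcp_pos: [417.5, 146.9, 78.2]
eef_rot: [-0.29, -3.127, 0.0]
ft_force: [-2.3, -0.4, 2.7]
finger_gap: -0.0
gripper_force: 1.4
```

Request:
play_rows:
  targets: [0,0,-1,0,0,0,0,0,-1.5,0,0,0,0,0,-1.5,0,0,0,0,0,-1.5,0,0,0]

```text
clock: 7.03
tcp_pos: [417.9, 146.9, 76.9]
eef_rot: [-0.29, -3.128, -0.0]
ft_force: [-2.7, -0.3, 3.7]
finger_gap: 0.1
gripper_force: 1.7
```

Request:
play_rows:
  targets: [0,0,-0.5,0,0,0,0,0,-1,0,0,0,0,0,-1,0,0,0,0,0,-1,0,0,0]

```text
clock: 7.37
tcp_pos: [417.9, 146.8, 76.0]
eef_rot: [-0.29, -3.128, 0.0]
ft_force: [-3.7, -0.7, 5.5]
finger_gap: 0.1
gripper_force: 2.5
```

Request:
play_rows:
  targets: [0,0,-0.5,0,0,0,0,0,-1,0,0,0,0,0,-1,0,0,0,0,0,-1,0,0,0]

```text
clock: 7.7
tcp_pos: [418.0, 146.9, 75.9]
eef_rot: [-0.29, -3.127, 0.0]
ft_force: [-5.3, 0.0, 12.2]
finger_gap: -0.0
gripper_force: 5.6
```

The force rose to 12 N with no further travel, so the button has bottomed. Releasing now.

Request:
play_rows:
  targets: [0,0,3,0,0,0,0,0,6,0,0,0,0,0,15,0,0,0,0,0,35,0,0,0,0,0,70,0,0,0,-20,0,110,0,0,0,-50,0,130,0,0,0,-80,0,140,0,0,0,-80,0,140,0,0,0,-80,0,140,0,0,0,-80,0,140,0,0,0]

```text
clock: 8.62
tcp_pos: [338.5, 146.8, 214.9]
eef_rot: [0.289, 3.126, 0.0]
ft_force: [-0.8, 0.4, -0.4]
finger_gap: -0.1
gripper_force: 0.0
```

```bash
python3 s.py 6; python3 -c "
import cv2
cv2.imwrite('pics/c6.png',cv2.resize(cv2.imread('pics/scene6.png')[150:360,150:400],None,fx=2.8,fy=2.8,interpolation=cv2.INTER_CUBIC))"
```

```text
8.6167 [338.5 146.8 214.9] [-0.8  0.4 -0.4]
top blue [228 259  20   8  97] [237.8 262.6] ray@z [512.2 196.8 132. ] cloud med [511.1 195.2 140.5] top z 146.9 rect [237.5 262.8] [19.4  5.3] 11.3
top box top [476.  174.2] [125.  158.7] 79.67 z 59.519975033463425
scene green [225 242  10   7  56] [229.6 244.9] ray@z [417.2 145.9  83. ] cloud med [416.9 146.1  82.9] top z 85.1 rect [229.5 245. ] [6. 9.] 90.0
scene blue [269 170  17   8  50] [276.7 173.1] ray@z [647.5 220.2 132. ] cloud med [731.8 322.4  21. ] top z 26.2 rect [277.1 172.8] [ 3.2 16.7] 68.2
scene blue [236 193  16  17 116] [243.  200.6] ray@z [513.3 201.1 132. ] cloud med [507.8 192.4 141.3] top z 145.2 rect [243.5 201. ] [19.1  6.4] 45.0
scene box top [472.8 174.5] [129.9 170.3] 78.92 z 61.039270879862386
```

View pics/c6.png

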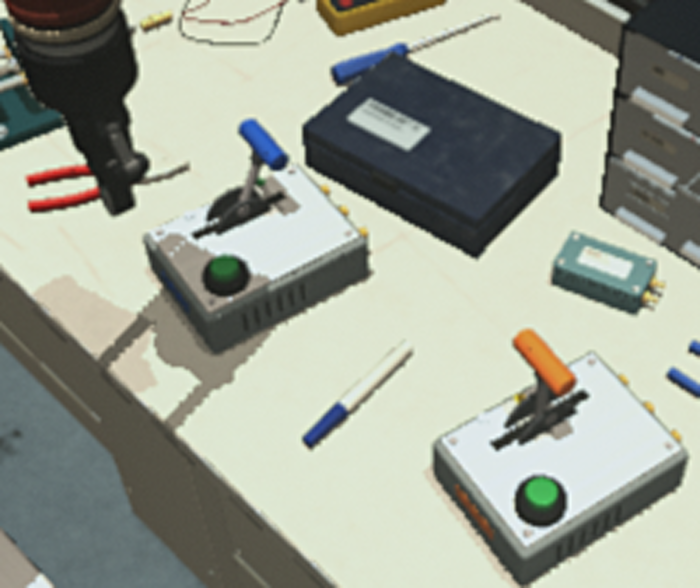

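The blue lever leans to the back at crop pixel (262,145), and the button is up again at (226,270). Box, pen and orange feeder are where they were, and the arm is clear.

```bash
python3 -c "
from cell import arm
print(arm.close_job())"
```

```text
the job is handed in; nothing more can be done
None
```

The blue feeder is on: I pushed its lever to the far stop, then pressed the green button fully down and let it spring back, and in the last camera check the box, the pen and the orange feeder had not moved; the job is handed in, but no verdict came back.

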